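Right the toppled counter cup and fill it from the stone dispenser

TASK

The rosewood counter cup has toppled over: stand it upright, mouth up, on the brass ring under the spout of the green stone dispenser, setting it down rather than dropping it. Then press the red pad of the sprung lever down to its stop, keep it there until all five grey stones have run into the cup, and let the lever come back up. Leave the cup standing there with the stones in it, and do not disturb the canister, the ebony disc, the bone plaque, the compass, the chisel or the mallet.

Things in the scene. Friction and masses are not known exactly. Their poses are not given: they have to be found in the camera images.
- cup: Dark red rosewood cup, eight-sided, 66 mm wide between facing flats, 75 mm tall, wall 4, floor 10 mm, 0.1 kg. Origin: centre of its underside; z axis runs to the open mouth (middle at z = 37 mm); outer flats face its own +-x and +-y. It starts lying on one flat, axis level 33 mm above the table, two flats upright at its sides, mouth pointing roughly away from the robot.
- ring_mark (a point): Centre (brass dot) of the flush brass ring, 86 mm across, at table height, where the cup is to stand. x axis points to the dispenser (roughly away from the robot), z up. The chute's lip begins 32 mm beyond the centre, so only the near side has free room above. Stones fly off the lip towards the robot and land in a cup centred here within about 10 mm.
- spout_lip (a point): Middle of the chute's floor at its lower end (lip), 97 mm above the table, 22 mm above the upright cup's rim. The aluminium chute is 28 mm wide with sides 20 mm high and rises at 17 degrees going away from the robot. The lever's axle, an 8 mm steel rod, crosses at the lip 103 mm above the table and runs 120 mm to the right (the ring's -y).
- dispenser: Green stone dispenser, fixed to the table, its place and yaw vary. Origin: centre of its stand at table height; x points away from the robot at yaw 0, z up. The ring's centre is at (-115, 0, 0) mm. Its foot, 110 by 130 mm and 14 mm high, spans x from -20 to 90 mm.
- lever (a joint): Angle of the sprung gate lever: 0 at rest (gate shut), 0.55 rad pressed fully down on its stop (gate open). A spring brings it back when let go; the pad needs about 3 N to start moving and 7 N at the stop. The five stones have run out within 2 s of the gate opening.
- lever_pad (a point): Centre of the top face of the lever's round red pad (32 mm across), about 134 mm above the table at rest and 85 mm at the stop. It swings on an arc of 90 mm about the axle, which lies 87 mm beyond it (the ring's +x) at height 103 mm; the pad hardly shifts sideways (3 mm) on its way down. It stands 57 mm nearer the robot than the ring's centre and 120 mm to the right.
- stone0_center (a point): Centre of the first grey counting stone, a ball 19 mm in diameter, 10 g, waiting in the chute behind the red gate.
- stone1_center (a point): Centre of the second stone, like the first.
- stone2_center (a point): Centre of the third stone, like the first.
- stone3_center (a point): Centre of the fourth stone, like the first.
- stone4_center (a point): Centre of the fifth stone, like the first.
- canister: Bystander: aluminium canister with a screw lid, 64 mm across, 100 mm tall, standing. Origin at the centre of its underside.
- ebony_disc: Bystander: polished black disc, 60 mm across, 12 mm thick, lying flat. Origin at the centre of its underside.
- bone_plaque: Bystander: white plaque 70 by 45 by 6 mm lying flat. Origin at the centre of its underside.
- compass: Bystander: steel drawing compass, 150 mm long along its x axis, 10 mm thick, lying flat. Origin near its middle, at table height.
- chisel: Bystander: slim chisel with a round wooden handle and steel shaft, about 200 mm long, lying flat along its x axis. Origin at its underside, table height.
- mallet: Bystander: wooden mallet lying along its x axis, about 200 mm long, head 90 mm wide and 60 mm high. Origin at its underside, table height.
There are look-alikes about, which are no part of the job. Leave any blue or pink look-alike of the cup alone.

How it is judged (in metres and radians):
On the way, in this order (a step that is already met when the one before it is completed fails the run):
1. the cup stands upright (within 6 degrees) on the table, within 20 mm of the ring's centre, not touched by the robot, with the lever still up (angle between cup's own z axis and vertical below 0.1 rad and height (world z) of cup below 0.006 m and horizontal distance between cup and ring_mark below 0.02 m and contact force between the fingers and cup below 0.1 N and value of joint lever below 0.1 rad), for 0.2 s.
2. the lever is pressed down to its stop (beyond 0.5 rad) with the cup upright under the spout (value of joint lever above 0.5 rad and angle between cup's own z axis and vertical below 0.1 rad and horizontal distance between cup and ring_mark below 0.025 m), for 0.2 s.
At the end, for the whole second after the job is handed in: The cup stands upright (within 6 degrees), at rest on the table within 25 mm of the ring's centre; all five stones lie inside it (their centres within 30 mm of its axis and below its rim); the lever is back up (below 0.06 rad) (angle between cup's own z axis and vertical below 0.1 rad and height (world z) of cup below 0.006 m and horizontal distance between cup and ring_mark below 0.025 m and linear speed of cup below 0.03 m/s and value of joint lever below 0.06 rad and horizontal distance between each of stone0_center, stone1_center, stone2_center, stone3_center, stone4_center and cup below 0.03 m and z of stone0_center in the frame of cup between 0 and 0.075 m and z of stone1_center in the frame of cup between 0 and 0.075 m and z of stone2_center in the frame of cup between 0 and 0.075 m and z of stone3_center in the frame of cup between 0 and 0.075 m and z of stone4_center in the frame of cup between 0 and 0.075 m); the robot touches nothing.
It fails at once if the cup is dropped or flung: it moves faster than 0.6 m/s while no finger touches it (linear speed of cup above 0.6 m/s and contact force between the fingers and cup below 0.05 N).
It fails at once if a bystander (canister, disc, plaque, compass, chisel or mallet) is moved by more than 20 mm (distance of any of canister, ebony_disc, bone_plaque, compass, chisel, mallet from where it was at the start of the episode above 0.02 m).
It also fails if it takes over 58 s, if anything falls off the work surface, if the arm or the gripper's body presses on something with over 40 N, if the wrist force passes 120 N, or if a joint passes its speed limit or range.

ROBOT

A 6-joint arm with a two-finger parallel gripper is mounted at the origin on the work surface. World frame = base frame: x ahead of the robot, y to its left, z up, the work surface at z = 0. Lengths are in m, angles in degrees, forces in N, time in s.
With the tool pointing down it reaches from about 0.225 to 0.875 m from the base axis. Payload 3.4 kg.
Tool frame: the origin (TCP) lies midway between the tips of the shut fingers; the grasp point (between the pads) lies 19 mm behind it; z points along the fingers, y is the line along which they close (so a half turn about z gives the same grasp; the last joint's range is limited). The gripper opens to 85 mm and grips with 20 to 120 N. Pads are 22 mm wide; open, the fingers measure 114 mm over their backs; the gripper's body (76 mm by 85 mm) begins 54 mm behind the grasp point. The pads swing forward as they close: fully open they stand 13 mm farther back than shut.
Start: joints at [65.661, 15.808, 86.224, -0, 77.962, -6.933], TCP at [0.172, 0.549, 0.231] pointing down, gripper open.
Joint ranges: [-165.64, 165.64], [-43.16, 119.46], [12.63, 154.43], [-67.54, 247.53], [6.08, 155.33], [-154.97, 154.97]. Speed limits (degrees/s): [147.25, 147.25, 180, 180, 180, 180].

INTERFACE

Orientations are given as [roll, pitch, yaw] about the fixed x, y, z axes, in that order (R = Rz(yaw) Ry(pitch) Rx(roll)).
In Python, from workcell import bot, vision, finish_job gives the robot as it stands. The module is installed in compiled form; this text tells all that it offers.
- The arm moves only by the tool servo_tool, never from a script. Its argument "rows" is text: rows parted by semicolons, each of 5 numbers parted by spaces: the shift along the tool's x, y, z in cm, then the turn about the tool's z in degrees, then the finger opening in cm, from 0 to 8.54. In form: tx ty tz roll jaw; .... A call has 1 to 5 rows; each row shifts and turns the commanded pose from where the row before left it, along the tool's axes as they then stand; what a row does not reach is not made up. A row lasts 1/12 s, in which the tool goes at most 41.7 mm and 7.16 degrees, less where a joint would pass 70% of its speed; a pose out of reach is approached as far as the arm can. A call is refused whole if a number of a shift passes 4.17 or a number of a turn 7.16, either way. A call with a gripper value outside its range is refused whole. The fingers move at their own pace and stop on an object; the grip force is fixed at half the most. Time passes only in rows, so rows that do not move let the fingers close. It gives the time, the measured TCP pose, the force, the opening and the grip force at its end, in the units of the state.
- bot.state(): the state, without advancing time (a new reading comes with each control period).
- vision.capture(name): name is "side" or "top"; returns (picture, depth): 384x512x3 uint8, red, green, blue; 384x512 float32, m along the optical axis (not along the pixel's ray), 0 where there is no reading.
- vision.camera_model(name): a dict with "camera_matrix" (3x3 intrinsics, pixels), "rvec" (rotation vector, rad) and "tvec" (3), from world to camera coordinates, as OpenCV has them. Camera axes: x right, y down, z forward; pixel columns grow to the right and rows downward; lengths in m; the calibration is good to about 2 mm. A picture is of the moment at which its call begins. camera_model takes no time and is no camera call.
- finish_job(): hands the job in; it is judged then, once.
The state is a dict: "time_s": time; "qpos": joint angles; "joint_vel": joint speeds; "joint_torque": joint torques, N m; "tool_pos": TCP position; "eef_rot": TCP orientation; "ft_force": force on the tool from outside, world axes, zero at the start; "ft_torque": the same for the moment, N m; "gripper_width": finger opening in m; "finger_force": force on a finger pad.
Only numpy, scipy, OpenCV 4.12 (cv2) and the standard library are available. Lean on these libraries where they do the work, as an engineer would, in place of code of your own. Each camera call takes 0.05 s, during which the arm holds its last target. There are 200 camera calls.

## Working session

There is one attempt and no reset: what is moved stays moved. The work goes in short steps, Python scripts to look and compute and a tool call to move; the robot and the scene stay as the last step left them, time stands still between calls to the robot, and variables do not carry over. Pictures are saved under pics/ and viewed, at most 10 in all, crops included, and the job is handed in when it is done.

Besides the shell and the picture viewer there is one more tool, called after "Emit:" as name(argument=value, ...), one argument or row to a line, values as JSON. servo_tool: Moves the arm, as the interface text tells. Its arguments: {"type":"object","properties":{"rows":{"type":"string"}},"required":["rows"]}

```bash
mkdir -p pics
cat > h.py <<'E'
import numpy as np, cv2
from workcell import bot, vision, finish_job
def cam(n):
    m=vision.camera_model(n); K=np.array(m["camera_matrix"],float); R=cv2.Rodrigues(np.array(m["rvec"],float))[0]; t=np.array(m["tvec"],float).ravel(); return K,R,t
def cloud(n,d):
    K,R,t=cam(n); v,u=np.mgrid[:384,:512]
    p=np.stack([(u-K[0,2])/K[0,0]*d,(v-K[1,2])/K[1,1]*d,d],-1)
    return (p-t)@R
def plane(n,u,v,z):
    K,R,t=cam(n); r=R.T@np.array([(u-K[0,2])/K[0,0],(v-K[1,2])/K[1,1],1]); c=-R.T@t
    return c+r*(z-c[2])/r[2]
E
python3 - <<'E'
from h import *
ims=[]
for n in("side","top"):
    p,d=vision.capture(n); np.savez(f"{n}0.npz",p=p,d=d); cv2.imwrite(f"pics/{n}0.png",cv2.resize(p[:,:,::-1],(768,576)))
    K,R,t=cam(n); print(n,K[0,0],-R.T@t,R[2], (d>0).mean())
print(bot.state())
E
```

```text
side 391.23359469367074 [-0.05395479 -0.70818919  0.91144744] [ 0.49427019  0.55784883 -0.66670958] 0.9962310791015625
top 484.852375596442 [ 0.39027492 -0.04868291  1.53669355] [ 0.1185959  -0.00445216 -0.99293262] 0.9959004720052084
{'time_s': 0.1, 'qpos': array([ 6.56605820e+01,  1.58447858e+01,  8.62880244e+01,  7.51371332e-04,
        7.79626148e+01, -6.93301516e+00]), 'joint_vel': array([-0.11216753, -0.05612286, -0.08716446,  0.0453884 ,  0.0288923 ,
       -0.02256582]), 'joint_torque': array([ 1.10038531e-03, -4.17691648e+01, -2.46405208e+01, -1.91047066e-04,
        5.61633788e-03, -7.82639404e-06]), 'tool_pos': array([0.17181664, 0.54823491, 0.23051798]), 'eef_rot': array([-1.79905361e+02, -1.22478554e-02,  1.62593430e+02]), 'ft_force': array([ 0.17460444,  0.3400761 , -0.27453287]), 'ft_torque': array([ 0.00764191, -0.02865973,  0.02658571]), 'finger_force': 0.0, 'gripper_width': 0.08539640522403785}
```

View pics/side0.png

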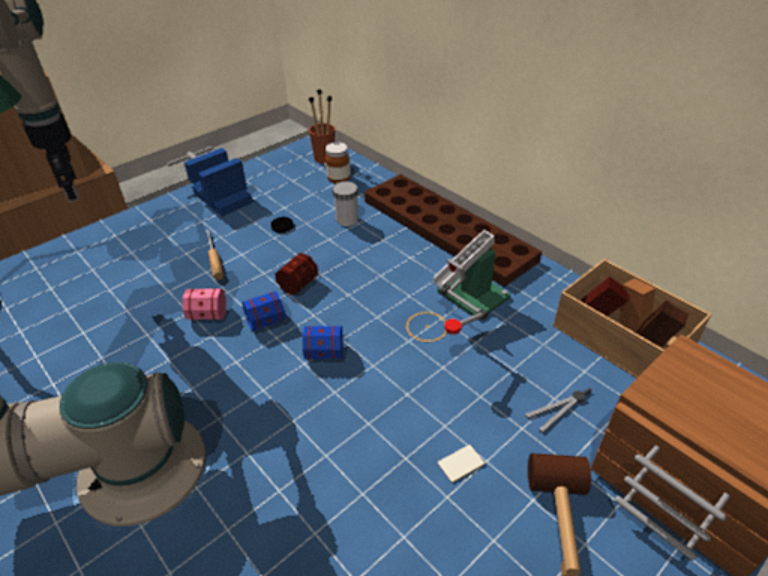

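View pics/top0.png

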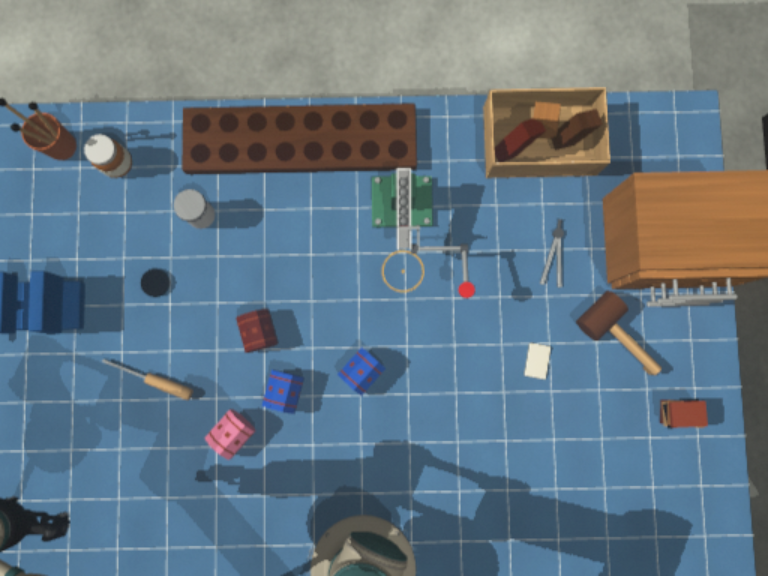

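Top view (768-wide pixels): the rosewood cup is at (257,330), the ring at (403,271), the red pad at (467,290) and the dispenser foot spans x 372–435, y 177–227. Side view: the cup is at (297,272), the ring at (427,326) and the pad at (453,326).

The tool cannot tilt. My plan is to grip the cup by its side flats, wedge its bottom edge against the fixed foot's left side, and swing it upright about that edge.

Run:
```python
from h import *
def load(n):
    f=np.load(n+"0.npz"); return f["p"],f["d"],cloud(n,f["d"])
pt,dt,ct=load("top"); ps,ds,cs=load("side")
def win(sh,x,y,w,h):
    m=np.zeros((384,512),bool); m[int((y-h)/1.5):int((y+h)/1.5),int((x-w)/1.5):int((x+w)/1.5)]=1; return m
for n,p,c,w in(("top",pt,ct,win(0,257,330,30,32)),("side",ps,cs,win(0,297,272,28,26))):
    P=p.astype(int); 
    m=w&(P[:,:,0]>P[:,:,2]+8)&(c[:,:,2]>0.01); q=c[m]; print(n,"cup n",len(q),q.min(0).round(4),q.max(0).round(4),np.percentile(q[:,2],[5,50,95]).round(4))
    r=cv2.minAreaRect((q[q[:,2]>.03][:,:2]*1000).astype(np.float32)); print(r)
    t=q[q[:,2]>.060]; print(" topflat",len(t),t.mean(0).round(4),cv2.minAreaRect((t[:,:2]*1000).astype(np.float32)))
for n,p,c,x,y in(("top",pt,ct,467,290),("side",ps,cs,453,326)):
    P=p.astype(int); m=win(0,x,y,14,12)&(P[:,:,0]>150)&(P[:,:,1]<90); print(n,"pad",c[m].mean(0).round(4),m.sum())
    v,u=np.nonzero(m); print(plane(n,u.mean(),v.mean(),.134).round(4))
for n,p,c,x,y in(("top",pt,ct,403,271),("side",ps,cs,427,326)):
    P=p.astype(int); m=win(0,x,y,26,26)&(P[:,:,0]>P[:,:,2]+5)&(c[:,:,2]<.015)
    v,u=np.nonzero(m); q=np.array([plane(n,a,b,0) for a,b in zip(u,v)])
    A=np.c_[2*q[:,:2],np.ones(len(q))]; s=np.linalg.lstsq(A,(q[:,:2]**2).sum(1),rcond=None)[0]; print(n,"ring",s[:2],np.sqrt(s[2]+s[0]**2+s[1]**2),m.sum(),c[m][:,2].mean())
P=pt.astype(int); m=win(0,403,203,45,36)&(P[:,:,1]>P[:,:,0]+15)&(P[:,:,1]>P[:,:,2]+5); q=ct[m]; print("green z",np.percentile(q[:,2],[5,50,95])); q=q[q[:,2]<.03]
print(cv2.minAreaRect((q[:,:2]*1000).astype(np.float32)),q.mean(0))
# canister, mancala, obstacles
m=win(0,195,208,25,25)&(ct[:,:,2]>.09); print("can",ct[m].mean(0))
m=win(0,300,140,110,40)&(ct[:,:,2]>.012); print("board",ct[m].min(0),ct[m].max(0))
m=win(0,403,215,8,45)&(ct[:,:,2]>.08); print("chute",ct[m].min(0),ct[m].max(0))
for n,p in(("top",pt),("side",ps)):
    x,y,s=(257,330,32)if n=="top" else (297,272,32)
    cv2.imwrite(f"pics/cup{n}.png",cv2.resize(p[int((y-s)/1.5):int((y+s)/1.5),int((x-s)/1.5):int((x+s)/1.5),::-1],(400,400)))
a,b=cv2.imread("pics/cuptop.png"),cv2.imread("pics/cupside.png"); cv2.imwrite("pics/cup.png",np.hstack([a,b]))
```

```text
top cup n 515 [0.4443 0.1715 0.0225] [0.5259 0.2485 0.0743] [0.0475 0.0623 0.0701]
((487.1048583984375, 210.5967254638672), (73.91246795654297, 66.09791564941406), 14.34395980834961)
 topflat 310 [0.4871 0.2091 0.0656] ((487.7042236328125, 208.03887939453125), (72.24922180175781, 52.99629211425781), 15.56389045715332)
side cup n 478 [-0.054  -0.7082  0.0101] [0.5296 0.2312 0.9114] [0.0203 0.0523 0.0663]
((202.51028442382812, -221.18203735351562), (1096.29736328125, 99.66708374023438), 57.033443450927734)
 topflat 159 [0.4786 0.1988 0.0697] ((201.69656372070312, -221.08291625976562), (1096.6083984375, 89.27894592285156), 57.6534538269043)
top pad [ 0.5487 -0.2103  0.1631] 88
[ 0.552  -0.2134  0.134 ]
side pad [ 0.5523 -0.2141  0.1312] 71
[ 0.55  -0.216  0.134]
top ring [ 0.61023192 -0.09419342] 0.042521763722275334 146 0.000390046142341973
side ring [ 0.61063151 -0.09598234] 0.04288845926841227 121 -0.0004972916634026043
green z [0.00871251 0.01494867 0.1271392 ]
((760.4553833007812, -95.73086547851562), (126.07592010498047, 110.45079803466797), 89.01457977294922) [ 0.75468568 -0.09330877  0.01408358]
can [0.73295884 0.32605099 0.13139683]
board [ 0.39027492 -0.11439078  0.0120357 ] [0.97182618 0.3593968  1.53669355]
chute [ 0.39027492 -0.10842486  0.08382207] [ 0.79197424 -0.04868291  1.53669355]
```

View pics/cup.png

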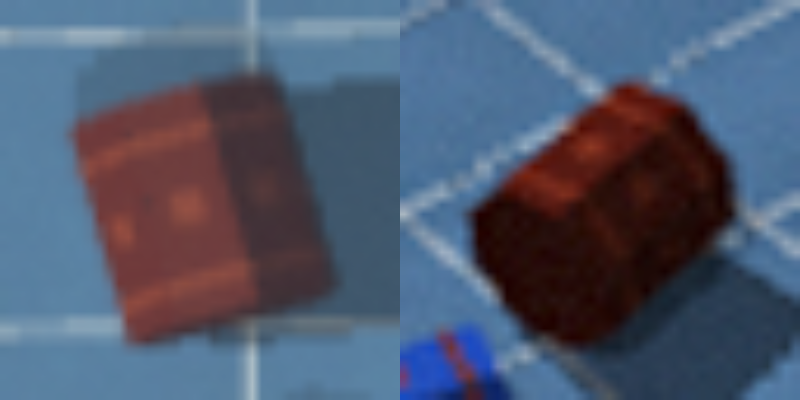

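The crop shows the closed bottom toward the robot (lower left of the right-hand half) and the axis at about +15° yaw. The ring, pad and foot agree with the given layout at yaw of about −1°. I'll turn the tool first so its closing line crosses the cup.

Emit:
servo_tool(
  rows="0 0 0 7.16 8.54; 0 0 0 7.16 8.54; 0 0 0 7.16 8.54; 0 0 0 7.16 8.54; 0 0 0 7.16 8.54",
)

```text
time_s: 0.52
tool_pos: [0.1719, 0.5484, 0.2308]
eef_rot: [-179.9, 0.0, 126.4]
ft_force: [0.9, -0.1, -0.3]
gripper_width: 0.0854
finger_force: 0.0
```

Emit:
servo_tool(
  rows="0 0 0 7.16 8.54; 0 0 0 7.16 8.54; 0 0 0 7.16 8.54; 0 0 0 7.16 8.54; 0 0 0 7.16 8.54",
)

```text
time_s: 0.93
tool_pos: [0.1719, 0.5484, 0.2308]
eef_rot: [-180.0, 0.1, 90.6]
ft_force: [-0.6, -0.2, -0.0]
gripper_width: 0.0853
finger_force: 0.0
```

Emit:
servo_tool(
  rows="0 0 0 7.16 8.54; 0 0 0 7.16 8.54; 0 0 0 7.16 8.54; 0 0 0 7.16 8.54; 0 0 0 7.16 8.54",
)

```text
time_s: 1.35
tool_pos: [0.1719, 0.5484, 0.2308]
eef_rot: [180.0, 0.1, 54.8]
ft_force: [-0.1, -0.2, 0.4]
gripper_width: 0.0852
finger_force: 0.0
```

Emit:
servo_tool(
  rows="0 0 0 7.16 8.54; 0 0 0 7.16 8.54; 0 0 0 7.16 8.54; 0 0 0 7.16 8.54; 0 0 0 4.5 8.54",
)

```text
time_s: 1.77
tool_pos: [0.1719, 0.5484, 0.2308]
eef_rot: [180.0, 0.0, 21.7]
ft_force: [1.4, -0.3, 0.1]
gripper_width: 0.0855
finger_force: 0.0
```

```bash
cat >> h.py <<'E'
def go(x,y,z,yaw=None):
    s=bot.state(); p=s["tool_pos"]; e=s["eef_rot"]
    from scipy.spatial.transform import Rotation as Ro
    R=Ro.from_euler("xyz",e,degrees=True).as_matrix(); d=R.T@(np.array([x,y,z])-p)*100
    print("t",round(s["time_s"],2),"pos",p.round(4),"rpy",e.round(2),"w",round(s["gripper_width"],4),"ff",round(float(s["finger_force"]),1),"ft",s["ft_force"].round(1),"q",s["qpos"].round(0)); print("delta tool cm",d.round(2), "roll", None if yaw is None else round((e[2]-yaw+180)%360-180,2))
E
python3 -c "
from h import *
go(.494,.212,.23,15)"
```

```text
t 1.77 pos [0.1719 0.5484 0.2308] rpy [1.7995e+02 5.0000e-02 2.1740e+01] w 0.0855 ff 0.0 ft [ 1.4 -0.3  0.1] q [ 66.  16.  86.  -0.  78. 134.]
delta tool cm [17.46 43.17  0.1 ] roll 6.74
```

Emit:
servo_tool(
  rows="0 0 0 7 8.54; 1.87 3.4 0 0 8.54; 1.87 3.4 0 0 8.54; 1.87 3.4 0 0 8.54; 1.87 3.4 0 0 8.54",
)

```text
time_s: 2.18
tool_pos: [0.28, 0.4354, 0.2308]
eef_rot: [180.0, 0.0, 15.1]
ft_force: [1.0, 0.8, 0.3]
gripper_width: 0.0855
finger_force: 0.0
```

Emit:
servo_tool(
  rows="1.87 3.4 0 0 8.54; 1.87 3.4 0 0 8.54; 1.87 3.4 0 0 8.54; 1.87 3.4 0 0 8.54; 1.87 3.4 0 0 8.54",
)

```text
time_s: 2.6
tool_pos: [0.4147, 0.2952, 0.2311]
eef_rot: [-180.0, 0.0, 15.1]
ft_force: [0.1, -0.2, -0.7]
gripper_width: 0.0853
finger_force: 0.0
```

Emit:
servo_tool(
  rows="1.87 3.4 0 0 8.54; 1.87 3.4 0 0 8.54; 1.87 3.4 0 0 8.54; 0 0 0 0 8.54; 0 0 0 0 8.54",
)

```text
time_s: 3.02
tool_pos: [0.4956, 0.2114, 0.2306]
eef_rot: [-180.0, 0.1, 14.8]
ft_force: [-0.6, 0.5, -0.3]
gripper_width: 0.0856
finger_force: 0.0
```

```bash
python3 -c "
from h import *
go(.494,.212,.010,15)
print(plane('top',200,172/1.5,.02))"
```

```text
t 3.02 pos [0.4956 0.2114 0.2306] rpy [-1.7999e+02  8.0000e-02  1.4830e+01] w 0.0856 ff 0.0 ft [-0.6  0.5 -0.3] q [16. 13. 91.  0. 77. 91.]
delta tool cm [-0.11 -0.1  22.06] roll -0.17
[0.82489479 0.1199843  0.02      ]
```

Emit:
servo_tool(
  rows="-0.05 -0.05 3.6 0 8.54; -0.05 -0.05 3.6 0 8.54; 0 0 3.6 0 8.54; 0 0 3.2 0 8.54; 0 0 2.5 0 8.54",
)

```text
time_s: 3.43
tool_pos: [0.4905, 0.2145, 0.0639]
eef_rot: [-180.0, 0.2, 15.1]
ft_force: [0.3, -0.6, 0.8]
gripper_width: 0.0853
finger_force: 0.0
```

Emit:
servo_tool(
  rows="0 0 2 0 8.54; 0 0 1.5 0 8.54; 0 0 1.2 0 8.54; 0 0 0.8 0 8.54; 0 0 0 0 8.54",
)

```text
time_s: 3.85
tool_pos: [0.4912, 0.2143, 0.0098]
eef_rot: [-180.0, 0.2, 15.1]
ft_force: [-0.1, -0.2, 0.5]
gripper_width: 0.0851
finger_force: 0.0
```

Emit:
servo_tool(
  rows="0 0 0 0 7.4; 0 0 0 0 7; 0 0 0 0 6.8; 0 0 0 0 6.6; 0 0 0 0 6.6",
)

```text
time_s: 4.27
tool_pos: [0.4941, 0.214, 0.0123]
eef_rot: [-180.0, -0.1, 15.0]
ft_force: [-0.8, 1.0, 4.9]
gripper_width: 0.0662
finger_force: 6.0
```

Emit:
servo_tool(
  rows="0 0 0 0 6.5; 0 0 0 0 6.5; 0 0 0 0 6.5; 0 0 0 0 6.5; 0 0 0 0 6.5",
)

```text
time_s: 4.68
tool_pos: [0.4941, 0.214, 0.0125]
eef_rot: [-180.0, -0.1, 15.0]
ft_force: [-1.4, 0.5, 5.7]
gripper_width: 0.0654
finger_force: 34.4
```

```bash
python3 -c "
from h import *
go(.494,.212,.010,15)"
```

```text
t 4.68 pos [0.4941 0.214  0.0125] rpy [-1.7998e+02 -1.2000e-01  1.5040e+01] w 0.0654 ff 34.4 ft [-1.4  0.5  5.7] q [ 16.  25. 108.   0.  47.  91.]
delta tool cm [-0.06  0.19  0.25] roll 0.04
```

The grip force follows the commanded opening: 6.6 cm gives about 6 N and 6.5 cm gives 34 N. That allows a light grip near the mouth, so gravity can swing the bottom down while I lift in small steps.

Emit:
servo_tool(
  rows="0 0 0 0 6.9; 0 0 0 0 7.2; 1.3 0 0 0 7.2; 0 0 0 0 7.2; 0 0 0 0 6.75",
)

```text
time_s: 5.1
tool_pos: [0.5064, 0.2171, 0.0112]
eef_rot: [-180.0, -0.0, 15.0]
ft_force: [-0.7, -0.8, -0.4]
gripper_width: 0.0675
finger_force: 0.0
```

Emit:
servo_tool(
  rows="0 0 0 0 6.65; 0 0 0 0 6.6; 0 0 0 0 6.6; 0 0 0 0 6.6; 0 0 -0.3 0 6.6",
)

```text
time_s: 5.52
tool_pos: [0.5051, 0.2168, 0.0138]
eef_rot: [-180.0, 0.1, 15.1]
ft_force: [-0.0, 0.3, -0.1]
gripper_width: 0.066
finger_force: 4.7
```

Emit:
servo_tool(
  rows="0 0 -0.3 0 6.6; 0 0 -0.4 0 6.6; 0 0 0 0 6.6; 0 0 0 0 6.6; 0 0 0 0 6.6",
)

```text
time_s: 5.93
tool_pos: [0.506, 0.2171, 0.0215]
eef_rot: [-180.0, -0.0, 15.1]
ft_force: [-0.0, 0.5, -0.9]
gripper_width: 0.0659
finger_force: 4.7
```

```bash
cat > look.py <<'E'
import sys
from h import *
go(.494,.212,.010,15)
nm=sys.argv[1]; x,y=float(sys.argv[2]),float(sys.argv[3])
K,R,t=cam("side"); p,d=vision.capture("side"); c=cloud("side",d)
q=K@(R@np.array([x,y,.04])+t); u,v=(q[:2]/q[2]).astype(int); s=45
u0,v0=max(u-s,0),max(v-s,0)
cv2.imwrite(f"pics/{nm}.png",cv2.resize(p[v0:v0+2*s,u0:u0+2*s,::-1],(540,540),interpolation=cv2.INTER_CUBIC)); print("crop origin",u0,v0)
E
python3 look.py lift1 .49 .21
```

```text
t 5.93 pos [0.506  0.2171 0.0215] rpy [-1.800e+02 -2.000e-02  1.505e+01] w 0.0659 ff 4.7 ft [-0.   0.5 -0.9] q [ 16.  25. 106.   0.  49.  91.]
delta tool cm [-1.3   0.18  1.14] roll 0.05
crop origin 152 135
```

View pics/lift1.png

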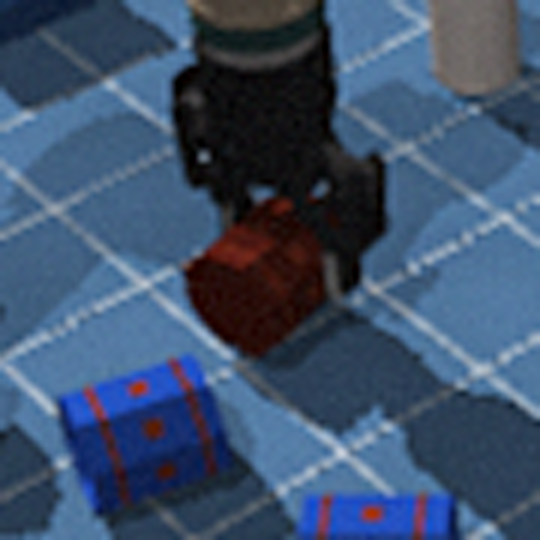

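The picture shows the cup held near the mouth with its bottom toward the lower left (crop pixel 250,350). The tilt is hard to judge by eye, so I'll measure it from depth.

```bash
cat > tilt.py <<'E'
import sys
from h import *
# profile of red points along the vertical plane at heading th
x,y,th=map(float,sys.argv[1:4]); go(x,y,.01)
a=np.array([np.cos(np.radians(th)),np.sin(np.radians(th))])
for n in("side","top"):
    p,d=vision.capture(n); c=cloud(n,d); h=cv2.cvtColor(p,cv2.COLOR_RGB2HSV).astype(int)
    m=((h[:,:,0]<10)|(h[:,:,0]>170))&(h[:,:,1]>120)&(np.hypot(c[:,:,0]-x,c[:,:,1]-y)<.09)&(c[:,:,2]<.16)&(c[:,:,2]>-.02)
    m=cv2.erode(m.astype(np.uint8),np.ones((3,3)))>0
    q=c[m]; s=(q[:,:2]-[x,y])@a; l=(q[:,:2]-[x,y])@[-a[1],a[0]]; z=q[:,2]
    print(n,m.sum(),"l",np.percentile(l,[2,98]).round(3))
    print(" top edge",[(int(1e3*b),round(1e3*np.percentile(z[(s>b)&(s<b+.01)],92))) for b in np.arange(-.08,.08,.01) if ((s>b)&(s<b+.01)).sum()>5])
    print(" near edge",[(int(1e3*b),round(1e3*np.percentile(s[(z>b)&(z<b+.01)],8))) for b in np.arange(0,.12,.01) if ((z>b)&(z<b+.01)).sum()>5])
E
python3 tilt.py .487 .21 15
```

```text
t 5.98 pos [0.506  0.217  0.0213] rpy [-180.      0.     15.05] w 0.066 ff 4.7 ft [-0.2  0.2 -0.9] q [ 16.  25. 106.   0.  49.  91.]
delta tool cm [-2.01  0.19  1.13] roll None
side 253 l [-0.033  0.019]
 top edge [(-50, 70), (-40, 75), (-30, 76), (-20, 78), (-10, 76), (0, 77)]
 near edge [(20, -39), (30, -41), (40, -40), (50, -39), (60, -40), (70, -37)]
top 4 l [-0.007 -0.003]
 top edge []
 near edge []
```

Emit:
servo_tool(
  rows="0 0 0 0 6.61; 0 0 0 0 6.61; 0 0 0 0 6.61; 0 0 0 0 6.61; 0 0 0 0 6.61",
)

```text
time_s: 6.5
tool_pos: [0.506, 0.2171, 0.0213]
eef_rot: [-180.0, 0.0, 15.1]
ft_force: [-0.2, 0.6, -1.4]
gripper_width: 0.0661
finger_force: 3.1
```

```bash
python3 tilt.py .487 .21 15
```

```text
t 6.5 pos [0.506  0.2171 0.0213] rpy [-180.      0.     15.06] w 0.0661 ff 3.1 ft [-0.2  0.6 -1.4] q [ 16.  25. 106.   0.  49.  91.]
delta tool cm [-2.02  0.19  1.13] roll None
side 282 l [-0.032  0.018]
 top edge [(-50, 70), (-40, 74), (-30, 76), (-20, 76), (-10, 76), (0, 76), (9, 78)]
 near edge [(20, -40), (30, -41), (40, -40), (50, -39), (60, -39), (70, -37)]
top 5 l [-0.007 -0.003]
 top edge []
 near edge []
```

Emit:
servo_tool(
  rows="0 0 0 0 6.618; 0 0 0 0 6.618; 0 0 0 0 6.618; 0 0 0 0 6.618; 0 0 0 0 6.618",
)

```text
time_s: 7.02
tool_pos: [0.5061, 0.2171, 0.0214]
eef_rot: [-180.0, -0.0, 15.1]
ft_force: [-0.9, -0.1, -0.1]
gripper_width: 0.0663
finger_force: 0.0
```

```bash
python3 tilt.py .487 .21 15
```

```text
t 7.02 pos [0.5061 0.2171 0.0214] rpy [-1.7999e+02 -1.0000e-02  1.5050e+01] w 0.0663 ff 0.0 ft [-0.9 -0.1 -0.1] q [ 16.  25. 106.   0.  49.  91.]
delta tool cm [-2.03  0.19  1.14] roll None
side 284 l [-0.031  0.017]
 top edge [(-40, 62), (-30, 66), (-20, 66), (-10, 66), (0, 68), (9, 65)]
 near edge [(10, -36), (20, -36), (30, -37), (40, -36), (50, -36), (60, -34)]
top 4 l [-0.005 -0.001]
 top edge []
 near edge []
```

The window between holding and slipping is too narrow, and the cup settled back flat. I'll use the foot wedge instead: regrip at mid-length, then carry.

Emit:
servo_tool(
  rows="0 0 0 0 7.2; 0 0 0 0 7.2; -1.1 0 1.2 0 7.2; 0 0 0 0 7.2; 0 0 0 0 6.75",
)

```text
time_s: 7.53
tool_pos: [0.4944, 0.214, 0.0089]
eef_rot: [-180.0, 0.1, 15.1]
ft_force: [0.1, 0.7, -0.1]
gripper_width: 0.0675
finger_force: 0.0
```

Emit:
servo_tool(
  rows="0 0 0 0 6.65; 0 0 0 0 6.5; 0 0 0 0 6.48; 0 0 0 0 6.48; 0 0 0 0 6.48",
)

```text
time_s: 7.95
tool_pos: [0.4963, 0.2145, 0.0098]
eef_rot: [-180.0, -0.1, 15.0]
ft_force: [0.8, -0.3, 2.1]
gripper_width: 0.0652
finger_force: 42.3
```

Emit:
servo_tool(
  rows="0 0 -2 0 6.48; 0 0 -3 0 6.48; 0 0 -3 0 6.48; 0 0 -2 0 6.48; 0 0 0 0 6.48",
)

```text
time_s: 8.37
tool_pos: [0.4984, 0.2151, 0.1136]
eef_rot: [-180.0, -0.5, 15.1]
ft_force: [0.4, 0.9, -0.0]
gripper_width: 0.0658
finger_force: 42.7
```

Emit:
servo_tool(
  rows="0 0 0 -6.73 6.48; 0 0 0 -6.73 6.48; 0 0 0 -6.73 6.48; 0 0 0 -6.73 6.48; 0 0 0 -6.73 6.48",
)

```text
time_s: 8.78
tool_pos: [0.4945, 0.2139, 0.108]
eef_rot: [-179.9, 0.1, 49.0]
ft_force: [-0.3, 0.2, -0.3]
gripper_width: 0.0653
finger_force: 42.7
```

Emit:
servo_tool(
  rows="0 0 0 -6.73 6.48; 0 0 0 -6.73 6.48; 0 0 0 -6.73 6.48; 0 0 0 -6.73 6.48; 0 0 0 -6.73 6.48",
)

```text
time_s: 9.2
tool_pos: [0.4945, 0.2139, 0.1079]
eef_rot: [-179.9, 0.1, 82.7]
ft_force: [-0.1, 0.2, -0.8]
gripper_width: 0.0655
finger_force: 42.7
```

Emit:
servo_tool(
  rows="0 0 0 -6.73 6.48; 0 0 0 0 6.48; 0 0 0 0 6.48",
)

```text
time_s: 9.45
tool_pos: [0.4948, 0.214, 0.1083]
eef_rot: [-179.9, 0.0, 88.9]
ft_force: [0.3, 0.4, -1.4]
gripper_width: 0.0657
finger_force: 42.6
```

```bash
python3 -c "
from h import *
go(.735,.045,.10,89)"
```

```text
t 9.45 pos [0.4948 0.214  0.1083] rpy [-1.799e+02  3.000e-02  8.891e+01] w 0.0657 ff 42.6 ft [ 0.3  0.4 -1.4] q [ 16.  18. 101.   0.  60.  17.]
delta tool cm [-16.44  24.34   0.79] roll -0.09
```

Emit:
servo_tool(
  rows="-2.06 3.04 0 0 6.48; -2.06 3.04 0 0 6.48; -2.06 3.04 0 0 6.48; -2.06 3.04 0 0 6.48; -2.06 3.04 0 0 6.48",
)

```text
time_s: 9.87
tool_pos: [0.6466, 0.1077, 0.1087]
eef_rot: [-179.9, -0.0, 88.9]
ft_force: [0.4, 0.1, -1.3]
gripper_width: 0.0654
finger_force: 42.7
```

Emit:
servo_tool(
  rows="-2.06 3.04 0 0 6.48; -2.06 3.04 0 0 6.48; -2.06 3.04 0 0 6.48; 0 0 2 0 6.48; 0 0 2.5 0 6.48",
)

```text
time_s: 10.28
tool_pos: [0.7398, 0.0433, 0.0651]
eef_rot: [179.6, 0.0, 88.8]
ft_force: [-0.5, 1.3, -1.0]
gripper_width: 0.0657
finger_force: 42.7
```

Emit:
servo_tool(
  rows="0 0 2 0 6.48; 0 0 1.5 0 6.48; 0 0 1 0 6.48; 0 0 0.5 0 6.48; 0 0 0 0 6.48",
)

```text
time_s: 10.7
tool_pos: [0.7351, 0.0456, 0.0127]
eef_rot: [-179.9, -0.0, 89.0]
ft_force: [0.2, 0.1, -0.7]
gripper_width: 0.0655
finger_force: 42.7
```

```bash
python3 look.py foot .735 .01; python3 tilt.py .735 .045 89
```

```text
t 10.7 pos [0.7351 0.0456 0.0127] rpy [-1.7985e+02 -1.0000e-02  8.9030e+01] w 0.0655 ff 42.7 ft [ 0.2  0.1 -0.7] q [-2. 38. 80.  0. 62. -1.]
delta tool cm [ 16.22 -24.39   0.34] roll 74.03
crop origin 243 131
t 10.75 pos [0.7359 0.0456 0.014 ] rpy [-179.97   -0.     89.04] w 0.0655 ff 42.7 ft [ 0.1 -0.4 -0.8] q [-2. 38. 80.  0. 62. -1.]
delta tool cm [-0.06 -0.09  0.4 ] roll None
side 194 l [-0.019  0.035]
 top edge [(-50, 66), (-40, 71), (-30, 70), (-20, 71), (-10, 70)]
 near edge [(20, -42), (30, -45), (40, -44), (50, -43), (60, -43), (70, -40)]Traceback (most recent call last):
  File "tilt.py", line 11, in <module>
    print(n,m.sum(),"l",np.percentile(l,[2,98]).round(3))
                        ~~~~~~~~~~~~~^^^^^^^^^^
    return _quantile_unchecked(
        a, q, axis, out, overwrite_input, method, keepdims, weights)
    return _ureduce(a,
                    func=_quantile_ureduce_func,
    ...<5 lines>...
                    overwrite_input=overwrite_input,
                    method=method)
    r = func(a, **kwargs)
    result = _quantile(arr,
                       quantiles=q,
    ...<2 lines>...
                       out=out,
                       weights=wgt)
    slices_having_nans = np.isnan(arr[-1, ...])
                                  ~~~^^^^^^^^^
IndexError: index -1 is out of bounds for axis 0 with size 0
```

View pics/foot.png

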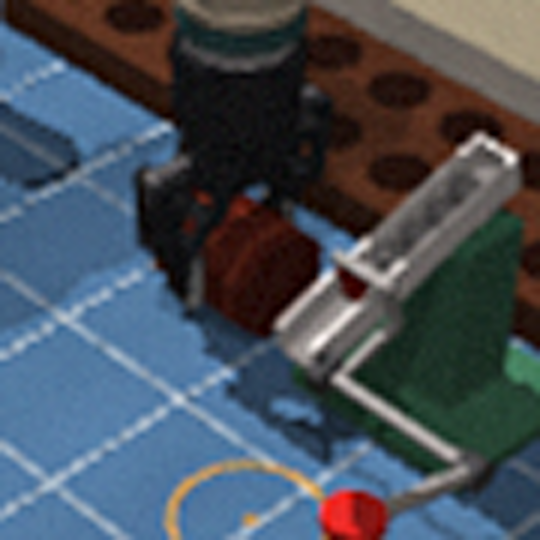

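The picture shows the cup held level with its bottom (crop pixel 300,270) facing the foot's left side, and the gripper clear of the chute. I'll ease the grip and make contact gently.

Emit:
servo_tool(
  rows="-1 0 0 0 6.54; -1 0 0 0 6.54; -0.7 0 0 0 6.54; 0 0 0 0 6.54",
)

```text
time_s: 11.18
tool_pos: [0.7358, 0.0159, 0.015]
eef_rot: [179.9, 0.1, 89.0]
ft_force: [-0.5, 0.1, -0.9]
gripper_width: 0.0652
finger_force: 40.1
```

Emit:
servo_tool(
  rows="-0.3 0 0 0 6.54; -0.3 0 0 0 6.54; -0.3 0 0 0 6.54; 0 0 0 0 6.54",
)

```text
time_s: 11.52
tool_pos: [0.7354, 0.0117, 0.0146]
eef_rot: [180.0, -0.2, 89.0]
ft_force: [-1.2, 5.7, 0.1]
gripper_width: 0.0653
finger_force: 40.1
```

```bash
sed -i 's/    print(n,m.sum()/    if m.sum()<9: continue\n    print(n,m.sum()/' tilt.py; python3 tilt.py .735 .012 89
```

```text
t 11.52 pos [0.7354 0.0117 0.0146] rpy [179.98  -0.24  89.04] w 0.0653 ff 40.1 ft [-1.2  5.7  0.1] q [-5. 38. 80.  0. 62. -4.]
delta tool cm [ 0.03 -0.04  0.46] roll None
side 94 l [-0.008  0.037]
 top edge [(-40, 71), (-30, 71), (-20, 72)]
 near edge [(40, -29), (50, -33), (60, -34), (70, -34)]
```

Emit:
servo_tool(
  rows="0 0 0 0 6.57; -0.35 0 -0.3 0 6.57; -0.35 0 -0.36 0 6.57; -0.4 0 -0.3 0 6.57; 0 0 0 0 6.57",
)

```text
time_s: 12.03
tool_pos: [0.7349, 0.0002, 0.0244]
eef_rot: [-180.0, -0.2, 89.1]
ft_force: [-1.7, 4.2, 1.5]
gripper_width: 0.0658
finger_force: 19.9
```

```bash
python3 tilt.py .735 .012 89
```

```text
t 12.03 pos [7.349e-01 2.000e-04 2.440e-02] rpy [-1.7998e+02 -1.7000e-01  8.9060e+01] w 0.0658 ff 19.9 ft [-1.7  4.2  1.5] q [-5. 38. 80.  0. 63. -5.]
delta tool cm [ 1.18 -0.01  1.44] roll None
side 79 l [-0.021  0.032]
 top edge [(-40, 76), (-30, 79), (-20, 80)]
 near edge [(60, -40), (70, -37)]
```

Emit:
servo_tool(
  rows="-0.4 0 -0.28 0 6.57; -0.4 0 -0.26 0 6.57; -0.45 0 -0.22 0 6.57; -0.45 0 -0.2 0 6.57; 0 0 0 0 6.57",
)

```text
time_s: 12.55
tool_pos: [0.7348, -0.0178, 0.0337]
eef_rot: [-180.0, -0.1, 89.1]
ft_force: [-0.7, 4.2, 1.6]
gripper_width: 0.0655
finger_force: 20.2
```

Emit:
servo_tool(
  rows="-0.45 0 -0.15 0 6.57; -0.45 0 -0.12 0 6.57; 0 0 0 0 6.57",
)

```text
time_s: 12.8
tool_pos: [0.7347, -0.0266, 0.0364]
eef_rot: [-180.0, -0.1, 89.1]
ft_force: [-0.9, 4.7, 1.2]
gripper_width: 0.0656
finger_force: 20.3
```

```bash
python3 tilt.py .735 -.012 89;python3 look.py tip .735 .0
```

```text
t 12.8 pos [ 0.7347 -0.0266  0.0364] rpy [-1.800e+02 -1.000e-01  8.906e+01] w 0.0656 ff 20.3 ft [-0.9  4.7  1.2] q [-8. 37. 79.  0. 64. -7.]
delta tool cm [1.45 0.   2.64] roll None
side 12 l [-0.015  0.022]
 top edge [(-30, 92)]
 near edge [(80, -28), (90, -24)]
t 12.9 pos [ 0.7347 -0.0266  0.0364] rpy [ 1.7999e+02 -7.0000e-02  8.9080e+01] w 0.0658 ff 20.4 ft [-0.5  4.9  1.4] q [-8. 37. 79.  0. 64. -7.]
delta tool cm [ 23.47 -24.45   2.67] roll 74.08
crop origin 245 132
```

View pics/tip.png

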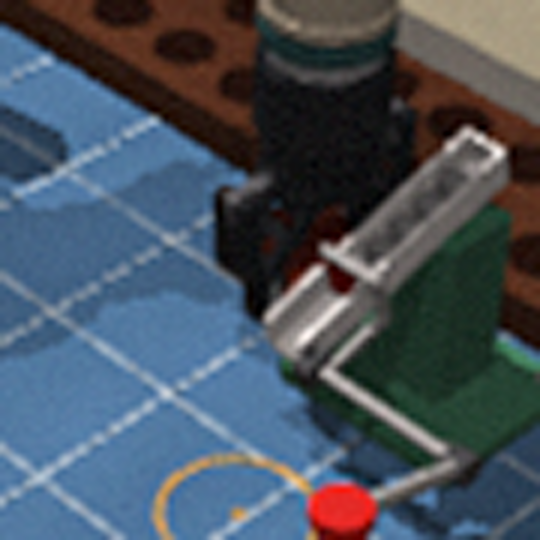

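The bottom edge is in the wedge and the cup is tilted about 45°, matching the arc travelled. Now I'll lift away to open table and finish the turn by pressing the edge on the table.

Emit:
servo_tool(
  rows="0 0 -0.7 0 6.53; 0.8 0 -1 0 6.5; 2 0 -0.5 0 6.5; 3 0 0 0 6.5; 2.5 -2.5 0 0 6.5",
)

```text
time_s: 13.37
tool_pos: [0.7171, 0.0554, 0.0601]
eef_rot: [179.4, 0.1, 89.0]
ft_force: [1.3, 1.6, -0.4]
gripper_width: 0.0661
finger_force: 35.9
```

Emit:
servo_tool(
  rows="2.5 -2.5 0 0 6.5; 2 -3 0 0 6.5; 0.5 -3 0 0 6.5; 0 -2.5 0 0 6.5; 0 0 0 0 6.5",
)

```text
time_s: 13.78
tool_pos: [0.5955, 0.1078, 0.0588]
eef_rot: [-179.6, 0.1, 89.2]
ft_force: [-0.5, -0.5, -1.3]
gripper_width: 0.0656
finger_force: 36.0
```

Emit:
servo_tool(
  rows="0 0 0 0 6.5; 0 0 0.8 0 6.5; 0 0 0.6 0 6.5; 0 0 0 0 6.55; 0 0 0 0 6.57",
)

```text
time_s: 14.2
tool_pos: [0.6023, 0.1072, 0.0432]
eef_rot: [-179.9, 0.0, 89.1]
ft_force: [-0.1, -0.0, -1.0]
gripper_width: 0.0659
finger_force: 20.2
```

```bash
python3 tilt.py .60 .10 89
```

```text
t 14.2 pos [0.6023 0.1072 0.0432] rpy [-1.7993e+02  2.0000e-02  8.9050e+01] w 0.0659 ff 20.2 ft [-0.1 -0.  -1. ] q [ 4. 28. 96. -0. 56.  5.]
delta tool cm [-0.72 -0.21  3.32] roll None
side 178 l [-0.022  0.032]
 top edge [(-40, 74), (-30, 80), (-20, 88), (-10, 96), (0, 104)]
 near edge [(50, -23), (60, -32), (70, -32), (80, -21), (90, -12)]
```

Emit:
servo_tool(
  rows="0 0 0.6 0 6.57; 0 0 0.5 0 6.57; 0 0 0.4 0 6.57; 0 0 0 0 6.57; -0.5 0 0 0 6.57",
)

```text
time_s: 14.72
tool_pos: [0.6014, 0.1032, 0.0287]
eef_rot: [-179.9, -0.0, 89.1]
ft_force: [-0.4, 0.5, -0.6]
gripper_width: 0.0656
finger_force: 20.3
```

Emit:
servo_tool(
  rows="-0.5 0 0.02 0 6.57; -0.5 0 0.05 0 6.57; -0.5 0 0.08 0 6.57; -0.5 0 0.1 0 6.57; 0 0 0 0 6.57",
)

```text
time_s: 15.13
tool_pos: [0.6017, 0.0814, 0.027]
eef_rot: [180.0, 0.0, 89.0]
ft_force: [0.4, -0.0, 0.2]
gripper_width: 0.0662
finger_force: 20.4
```

```bash
python3 tilt.py .60 .08 89
```

```text
t 15.13 pos [0.6017 0.0814 0.027 ] rpy [1.7997e+02 3.0000e-02 8.9030e+01] w 0.0662 ff 20.4 ft [ 0.4 -0.   0.2] q [ 1. 28. 98. -0. 54.  2.]
delta tool cm [-0.14 -0.17  1.7 ] roll None
side 195 l [-0.022  0.032]
 top edge [(-40, 62), (-30, 70), (-20, 77), (-10, 86)]
 near edge [(40, -33), (50, -38), (60, -30), (70, -20), (80, -9)]
```

Emit:
servo_tool(
  rows="0 0 0.3 0 6.57; -0.4 0 0.2 0 6.57; -0.4 0 0.05 0 6.57; -0.4 0 0.1 0 6.57; 0 0 0 0 6.57",
)

```text
time_s: 15.65
tool_pos: [0.6032, 0.0745, 0.0255]
eef_rot: [179.7, -0.4, 88.9]
ft_force: [-5.8, 8.9, 28.4]
gripper_width: 0.0657
finger_force: 20.5
```

```bash
python3 tilt.py .60 .065 89
```

```text
t 15.65 pos [0.6032 0.0745 0.0255] rpy [179.67  -0.4   88.93] w 0.0657 ff 20.5 ft [-5.8  8.9 28.4] q [ 0. 28. 98.  0. 53.  1.]
delta tool cm [-0.97 -0.31  1.54] roll None
side 174 l [-0.023  0.032]
 top edge [(-30, 59), (-20, 67), (-10, 78), (0, 85)]
 near edge [(40, -28), (50, -28), (60, -19), (70, -9), (80, 0)]
```

The 28 N was the rim corner (100 mm diagonal) meeting the gripper body rather than a slip. The cup is at about 44°, past its balance angle of about 40°. I'll raise the body, lighten the grip, and draw it toward upright.

Emit:
servo_tool(
  rows="0 0 -0.3 0 6.57; 0 0 -0.3 0 6.59; 0 0 -0.2 0 6.6; 0 0 -0.1 0 6.6; 0 0 0 0 6.6",
)

```text
time_s: 16.17
tool_pos: [0.6012, 0.0706, 0.0289]
eef_rot: [-180.0, 0.0, 89.1]
ft_force: [-0.4, -0.6, 0.0]
gripper_width: 0.066
finger_force: 0.0
```

```bash
python3 tilt.py .60 .065 89
```

```text
t 16.17 pos [0.6012 0.0706 0.0289] rpy [-179.96    0.     89.08] w 0.066 ff 0.0 ft [-0.4 -0.6  0. ] q [ 0. 28. 98. -0. 54.  1.]
delta tool cm [-0.56 -0.11  1.89] roll None
side 186 l [-0.023  0.032]
 top edge [(-40, 55), (-30, 62), (-20, 73), (-10, 80), (0, 88)]
 near edge [(30, -22), (40, -33), (50, -32), (60, -23), (70, -13), (80, -5)]
```

Emit:
servo_tool(
  rows="0 0 -0.2 0 6.59; -0.2 0 -0.2 0 6.59; -0.3 0 0 0 6.59; -0.4 0 0 0 6.59; -0.4 0 0 0 6.59",
)

```text
time_s: 16.68
tool_pos: [0.601, 0.0573, 0.0331]
eef_rot: [-180.0, 0.0, 89.1]
ft_force: [-0.4, -0.2, -1.4]
gripper_width: 0.0662
finger_force: 3.7
```

```bash
python3 tilt.py .60 .055 89
```

```text
t 16.68 pos [0.601  0.0573 0.0331] rpy [-179.99    0.     89.09] w 0.0662 ff 3.7 ft [-0.4 -0.2 -1.4] q [-1. 28. 98. -0. 54. -0.]
delta tool cm [-0.23 -0.1   2.31] roll None
side 193 l [-0.021  0.034]
 top edge [(-40, 64), (-30, 73), (-20, 83), (-10, 91)]
 near edge [(40, -33), (50, -37), (60, -32), (70, -23), (80, -13)]
```

Emit:
servo_tool(
  rows="-0.2 0 0.3 0 6.6; -0.3 0 0.1 0 6.605; -0.4 0 0 0 6.605; -0.4 0 0 0 6.605; -0.4 0 0 0 6.605",
)

```text
time_s: 17.2
tool_pos: [0.6008, 0.0403, 0.0292]
eef_rot: [-180.0, -0.0, 89.1]
ft_force: [1.1, -0.5, -0.9]
gripper_width: 0.0657
finger_force: 0.6
```

```bash
python3 tilt.py .60 .04 89
```

```text
t 17.2 pos [0.6008 0.0403 0.0292] rpy [-1.800e+02 -1.000e-02  8.908e+01] w 0.0657 ff 0.6 ft [ 1.1 -0.5 -0.9] q [-3. 28. 99.  0. 53. -2.]
delta tool cm [-0.04 -0.08  1.92] roll None
side 193 l [-0.021  0.027]
 top edge [(-40, 45), (-30, 62), (-20, 78), (-10, 89)]
 near edge [(30, -33), (40, -33), (50, -27), (60, -21), (70, -17), (80, -10)]
```

Emit:
servo_tool(
  rows="-0.4 0 0 0 6.6; -0.4 0 0 0 6.6; -0.4 0 0 0 6.6; -0.4 0 0 0 6.6; 0 0 0 0 6.6",
)

```text
time_s: 17.72
tool_pos: [0.6005, 0.0237, 0.0292]
eef_rot: [-180.0, 0.0, 89.1]
ft_force: [-0.7, -0.4, -0.1]
gripper_width: 0.0659
finger_force: 0.1
```

```bash
python3 tilt.py .60 .03 89
```

```text
t 17.72 pos [0.6005 0.0237 0.0292] rpy [-1.7999e+02  3.0000e-02  8.9060e+01] w 0.0659 ff 0.1 ft [-0.7 -0.4 -0.1] q [-4. 28. 99. -0. 53. -3.]
delta tool cm [ 0.63 -0.06  1.92] roll None
side 169 l [-0.021  0.029]
 top edge [(-40, 36), (-30, 59), (-20, 84), (-10, 87)]
 near edge [(20, -31), (30, -31), (40, -28), (50, -24), (60, -21), (70, -18), (80, -14)]
```

Emit:
servo_tool(
  rows="-0.4 0 0 0 6.6; -0.4 0 0 0 6.6; -0.4 0 0 0 6.6; -0.4 0 0 0 6.6; 0 0 0 0 6.6",
)

```text
time_s: 18.23
tool_pos: [0.6003, 0.0079, 0.0292]
eef_rot: [-180.0, 0.0, 89.1]
ft_force: [0.0, 0.7, -0.3]
gripper_width: 0.066
finger_force: 0.2
```

```bash
python3 tilt.py .60 .01 89
```

```text
t 18.23 pos [0.6003 0.0079 0.0292] rpy [-1.800e+02  1.000e-02  8.905e+01] w 0.066 ff 0.2 ft [ 0.   0.7 -0.3] q [-6. 28. 99. -0. 53. -5.]
delta tool cm [ 0.21 -0.03  1.92] roll None
side 171 l [-0.028  0.031]
 top edge [(-20, 72), (-10, 74), (0, 66), (9, 61), (19, 47)]
 near edge [(10, -18), (20, -17), (30, -19), (40, -18), (50, -17), (60, -17), (70, -17)]
```

The cup is upright: its near side is vertical and the rim is at 74 mm. I'll release it, rise, move aside and measure where it stands.

Emit:
servo_tool(
  rows="0 0 0 0 6.7; 0 0 0 0 6.9; 0 0 0 0 7.3; 0 0 0 0 7.5; 0 0 0 0 7.5",
)

```text
time_s: 18.75
tool_pos: [0.6003, 0.0089, 0.0292]
eef_rot: [180.0, -0.0, 89.1]
ft_force: [0.7, -0.2, -0.0]
gripper_width: 0.0752
finger_force: 0.0
```

Emit:
servo_tool(
  rows="0 0 -1 0 7.5; 0 0 -3 0 7.5; 0 0 -4 0 7.5; 0 0 -4 0 7.5; 0 -4 -2 0 7.5",
)

```text
time_s: 19.17
tool_pos: [0.5727, 0.0083, 0.1742]
eef_rot: [179.0, 0.1, 89.1]
ft_force: [2.0, -0.1, 1.6]
gripper_width: 0.075
finger_force: 0.0
```

Emit:
servo_tool(
  rows="0 -4.1 0 0 4; 0 -4.1 0 0 3; 0 -4.1 0 0 2.2; 0 0 0 0 2.2",
)

```text
time_s: 19.5
tool_pos: [0.4291, 0.0126, 0.1671]
eef_rot: [-179.4, -0.1, 89.1]
ft_force: [-0.3, -0.4, -1.0]
gripper_width: 0.0264
finger_force: 0.0
```

Run:
```python
from h import *
go(.569,.02,.10,89)
for n in("top","side"):
    p,d=vision.capture(n); c=cloud(n,d); h=cv2.cvtColor(p,cv2.COLOR_RGB2HSV).astype(int)
    m=((h[:,:,0]<12)|(h[:,:,0]>168))&(h[:,:,1]>100)&(np.hypot(c[:,:,0]-.6,c[:,:,1]-.02)<.07)&(c[:,:,2]<.1)&(c[:,:,2]>.0)
    q=c[m]; print(n,m.sum(),q.min(0).round(4),q.max(0).round(4))
    r=q[q[:,2]>.068]; print(" rim",len(r),np.percentile(r[:,2],[10,50,90]).round(4),cv2.minAreaRect((r[:,:2]*1000).astype(np.float32)),(r[:,:2].min(0)+r[:,:2].max(0))/2)
    # silhouette bbox rays at rim height
    v,u=np.nonzero(m); print(" rays@.075",plane(n,u.min(),v.min(),.075).round(4),plane(n,u.max(),v.max(),.075).round(4),plane(n,u.min(),v.max(),.075).round(4))
    K,R,t=cam(n); a=K@(R@np.array([.6,.02,.04])+t); a=(a[:2]/a[2]).astype(int); cv2.imwrite(f"pics/u{n}.png",cv2.resize(p[a[1]-40:a[1]+40,a[0]-40:a[0]+40,::-1],(400,400)))
cv2.imwrite("pics/up.png",np.hstack([cv2.imread("pics/utop.png"),cv2.imread("pics/uside.png")]))
```

```text
t 19.5 pos [0.4291 0.0126 0.1671] rpy [-1.7936e+02 -6.0000e-02  8.9100e+01] w 0.0264 ff 0.0 ft [-0.3 -0.4 -1. ] q [ -8.   6. 108.  -0.  66.  -7.]
delta tool cm [ 0.95 14.05  6.55] roll 0.1
top 33 [ 0.5691 -0.0034  0.0443] [0.6278 0.0581 0.0789]
 rim 27 [0.071  0.0734 0.077 ] ((592.5369873046875, 21.26311492919922), (44.07345962524414, 62.9058952331543), 37.58407211303711) [0.59845085 0.02733373]
 rays@.075 [0.6284 0.0573 0.075 ] [ 0.5687 -0.0027  0.075 ] [0.57  0.058 0.075]
side 505 [ 0.562  -0.0089  0.0008] [0.6308 0.0625 0.0776]
 rim 97 [0.0689 0.0727 0.0755] ((597.7484741210938, 23.75152015686035), (67.34319305419922, 62.88522720336914), 42.184852600097656) [0.59740784 0.02708098]
 rays@.075 [0.5953 0.0685 0.075 ] [ 0.5486 -0.0737  0.075 ] [ 0.5056 -0.0336  0.075 ]
```

View pics/up.png

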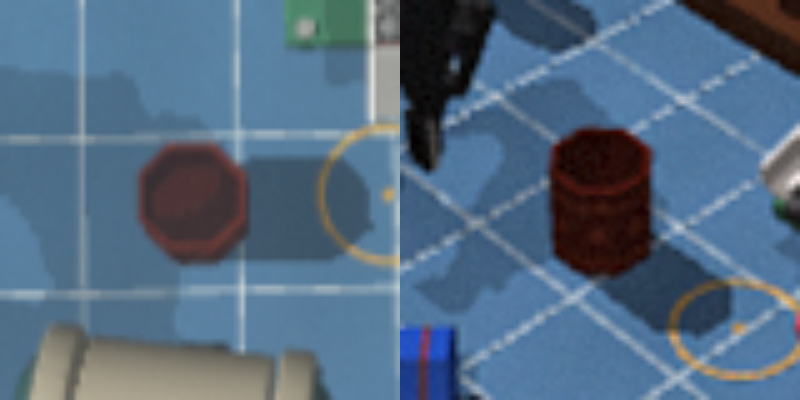

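The picture shows the cup standing upright, with the rim centred at crop pixel (193,203) in the top view and the brass ring at (388,195). Its centre is about (0.598, 0.027). I'll pinch the near wall, with one finger inside, and carry the cup low to the ring.

Emit:
servo_tool(
  rows="0.33 2.77 0 0 2.2; 0.33 2.77 0 0 2.2; 0.33 2.77 0 0 2.2; 0.33 2.77 0 0 2.2; 0.33 2.77 0 0 2.2",
)

```text
time_s: 20.02
tool_pos: [0.5823, 0.0256, 0.1683]
eef_rot: [179.9, 0.0, 89.1]
ft_force: [0.1, 0.3, 0.1]
gripper_width: 0.0218
finger_force: 0.0
```

Emit:
servo_tool(
  rows="0 0 2 0 2.2; 0 0 2 0 2.2; 0 0 1.5 0 2.2; 0 0 0 0 2.2; 0 0 0 0 2.2",
)

```text
time_s: 20.43
tool_pos: [0.5799, 0.0256, 0.1123]
eef_rot: [-180.0, -0.0, 89.1]
ft_force: [-0.6, 0.2, -0.5]
gripper_width: 0.0221
finger_force: 0.0
```

```bash
python3 -c "
from h import *
go(.567,.027,.048,89)"
```

```text
t 20.43 pos [0.5799 0.0256 0.1123] rpy [-1.7997e+02 -1.0000e-02  8.9090e+01] w 0.0221 ff 0.0 ft [-0.6  0.2 -0.5] q [-4. 21. 96.  0. 63. -3.]
delta tool cm [ 0.12 -1.29  6.43] roll 0.09
```

Emit:
servo_tool(
  rows="0.12 -1.3 0 0 2.2; 0 0 0 0 2.2; 0 0 2 0 2.2; 0 0 1.5 0 2.2; 0 0 1 0 2.2",
)

```text
time_s: 20.85
tool_pos: [0.567, 0.0269, 0.0681]
eef_rot: [179.9, 0.0, 89.1]
ft_force: [-0.9, -0.6, -0.5]
gripper_width: 0.022
finger_force: 0.0
```

Emit:
servo_tool(
  rows="0 0 1 0 2.2; 0 0 0.9 0 2.2; 0 0 0 0 2.2; 0 0 0 0 1.4; 0 0 0 0 0.9",
)

```text
time_s: 21.27
tool_pos: [0.5665, 0.0269, 0.0493]
eef_rot: [179.9, -0.0, 89.1]
ft_force: [0.7, 0.6, -0.0]
gripper_width: 0.009
finger_force: 0.0
```

Emit:
servo_tool(
  rows="0 0 0 0 0.6; 0 0 0 0 0.45; 0 0 0 0 0.35; 0 0 0 0 0.3; 0 0 0 0 0.3",
)

```text
time_s: 21.68
tool_pos: [0.5666, 0.0269, 0.0496]
eef_rot: [179.9, 0.0, 89.1]
ft_force: [-0.4, -0.7, 4.1]
gripper_width: 0.0037
finger_force: 25.0
```

Emit:
servo_tool(
  rows="0 0 0 0 0.25; 0 0 0 0 0.25; 0 0 0 0 0.25",
)

```text
time_s: 21.93
tool_pos: [0.5666, 0.0269, 0.0496]
eef_rot: [179.9, 0.0, 89.1]
ft_force: [0.6, -0.0, 5.2]
gripper_width: 0.0034
finger_force: 37.3
```

```bash
cat > rim.py <<'E'
import sys
from h import *
x,y=map(float,sys.argv[1:3]); go(x-.031,y,.048,89)
p,d=vision.capture("side"); c=cloud("side",d); h=cv2.cvtColor(p,cv2.COLOR_RGB2HSV).astype(int)
m=((h[:,:,0]<12)|(h[:,:,0]>168))&(h[:,:,1]>100)&(h[:,:,2]<150)&(np.hypot(c[:,:,0]-x,c[:,:,1]-y)<.06)&(c[:,:,2]<.11)&(c[:,:,2]>-.01)
q=c[m]; r=q[q[:,2]>q[:,2].max()-.012]; print(m.sum(),q.min(0).round(4),q.max(0).round(4),"rim mid",((r.min(0)+r.max(0))/2).round(4))
for b in np.arange(0,.1,.01):
    k=q[(q[:,2]>b)&(q[:,2]<b+.01)]
    if len(k)>8: print(int(b*1e3+.5),np.percentile(k[:,0],[5,95]).round(3),np.percentile(k[:,1],[5,95]).round(3))
E
python3 rim.py .598 .027
```

```text
t 21.93 pos [0.5666 0.0269 0.0496] rpy [179.89   0.    89.08] w 0.0034 ff 37.3 ft [ 0.6 -0.   5.2] q [ -4.  24. 102.   0.  54.  -3.]
delta tool cm [0.01 0.04 0.16] roll 0.08
386 [ 0.5495 -0.0109 -0.0007] [0.631  0.0539 0.0966] rim mid [0.5858 0.0152 0.0958]
0 [0.563 0.604] [-0.007  0.023]
10 [0.561 0.605] [-0.008  0.027]
20 [0.562 0.621] [-0.008  0.048]
30 [0.562 0.623] [-0.007  0.051]
40 [0.563 0.625] [-0.008  0.048]
50 [0.563 0.626] [-0.008  0.044]
60 [0.562 0.625] [-0.008  0.039]
70 [0.566 0.626] [-0.007  0.035]
```

Emit:
servo_tool(
  rows="0 0 -0.3 0 0.25; 0 0 -0.4 0 0.25; 0 0 -0.4 0 0.25; -0.6 0.07 0 0 0.25; -1.2 0.15 0 0 0.25",
)

```text
time_s: 22.4
tool_pos: [0.5674, 0.0093, 0.0599]
eef_rot: [-180.0, -0.0, 89.2]
ft_force: [-0.1, -0.2, -0.8]
gripper_width: 0.0031
finger_force: 36.7
```

Emit:
servo_tool(
  rows="-1.5 0.18 0 0 0.25; -1.5 0.18 0 0 0.25; -1.5 0.18 0 0 0.25; -1.5 0.18 0 0 0.25; -1.5 0.18 0 0 0.25",
)

```text
time_s: 22.82
tool_pos: [0.5753, -0.0681, 0.0595]
eef_rot: [-180.0, 0.0, 89.1]
ft_force: [-0.2, 0.2, -1.2]
gripper_width: 0.0035
finger_force: 36.7
```

Emit:
servo_tool(
  rows="-1.2 0.15 0 0 0.25; -0.9 0.12 0 0 0.25; -0.6 0.08 0 0 0.25; 0 0 0 0 0.25; 0 0 0 0 0.25",
)

```text
time_s: 23.23
tool_pos: [0.5785, -0.0932, 0.0597]
eef_rot: [-180.0, -0.0, 89.1]
ft_force: [0.2, -0.2, -1.1]
gripper_width: 0.0032
finger_force: 36.7
```

```bash
python3 rim.py .6104 -.0951
```

```text
t 23.23 pos [ 0.5785 -0.0932  0.0597] rpy [-1.7998e+02 -3.0000e-02  8.9050e+01] w 0.0032 ff 36.7 ft [ 0.2 -0.2 -1.1] q [-16.  25.  99.   0.  56. -15.]
delta tool cm [-0.19  0.09  1.17] roll 0.05
405 [ 0.5606 -0.1309  0.0131] [ 0.6392 -0.0709  0.106 ] rim mid [ 0.6134 -0.1124  0.1021]
10 [0.573 0.616] [-0.127 -0.091]
20 [0.573 0.614] [-0.128 -0.089]
30 [0.573 0.635] [-0.128 -0.072]
40 [0.574 0.637] [-0.127 -0.077]
50 [0.574 0.637] [-0.128 -0.074]
60 [0.57  0.637] [-0.128 -0.078]
70 [0.576 0.638] [-0.127 -0.088]
80 [0.579 0.639] [-0.128 -0.089]
```

Emit:
servo_tool(
  rows="0 0.1 0.4 0 0.25; 0 0 0.3 0 0.25; 0 0 0.2 0 0.25; 0 0 0.12 0 0.25; 0 0 0 0 0.25",
)

```text
time_s: 23.7
tool_pos: [0.5795, -0.0927, 0.0497]
eef_rot: [-180.0, -0.0, 89.1]
ft_force: [-0.4, 0.4, 0.2]
gripper_width: 0.0035
finger_force: 36.8
```

Emit:
servo_tool(
  rows="0 0 0 0 0.4; 0 0 0 0 0.6; 0 0 0 0 0.9; 0 0 0 0 1.4; 0 0 0 0 2",
)

```text
time_s: 24.12
tool_pos: [0.5798, -0.0933, 0.0497]
eef_rot: [180.0, 0.0, 89.1]
ft_force: [-0.2, -0.6, 0.1]
gripper_width: 0.0196
finger_force: 0.0
```

Emit:
servo_tool(
  rows="0 0 0 0 2; 0 0 -1 0 2; 0 0 -2 0 2; 0 0 -3 0 2; 0 0 -4 0 2",
)

```text
time_s: 24.53
tool_pos: [0.5777, -0.0928, 0.1489]
eef_rot: [-179.7, -0.1, 89.1]
ft_force: [1.0, -0.3, -0.7]
gripper_width: 0.0197
finger_force: 0.0
```

Emit:
servo_tool(
  rows="0 -2 -2 0 2; 0 -3 0 0 1; 0 -3 0 0 0; 0 0 0 0 0; 0 0 0 0 0",
)

```text
time_s: 24.95
tool_pos: [0.4984, -0.0918, 0.1707]
eef_rot: [179.9, 0.0, 89.0]
ft_force: [0.3, -0.6, 1.0]
gripper_width: -0.0001
finger_force: 0.0
```

```bash
python3 rim.py .6104 -.0951
python3 - <<'E'
from h import *
p,d=vision.capture("top")
cv2.imwrite("pics/placed.png",cv2.resize(p[140:240,210:340,::-1],(780,600),interpolation=cv2.INTER_CUBIC))
p2,d=vision.capture("side"); c=cloud("side",d); P=p2.astype(int); m=(P[:,:,0]>150)&(P[:,:,1]<70)&(np.hypot(c[:,:,0]-.551,c[:,:,1]+.215)<.03); v,u=np.nonzero(m); print("pad",plane("side",u.mean(),v.mean(),.134),c[m].mean(0),m.sum())
go(.5505,-.215,.165)
E
```

```text
t 24.95 pos [ 0.4984 -0.0918  0.1707] rpy [1.7994e+02 1.0000e-02 8.9050e+01] w -0.0001 ff 0.0 ft [ 0.3 -0.6  1. ] q [-18.  12. 100.   0.  68. -17.]
delta tool cm [-0.19  8.09 12.28] roll 0.05
546 [ 0.5726 -0.1295  0.0012] [ 0.6427 -0.0607  0.0775] rim mid [ 0.6084 -0.0942  0.0715]
0 [0.577 0.62 ] [-0.128 -0.099]
10 [0.574 0.616] [-0.128 -0.089]
20 [0.575 0.638] [-0.126 -0.066]
30 [0.574 0.637] [-0.128 -0.064]
40 [0.575 0.638] [-0.127 -0.065]
50 [0.575 0.638] [-0.126 -0.064]
60 [0.575 0.639] [-0.127 -0.064]
70 [0.577 0.64 ] [-0.126 -0.064]
pad [ 0.54200728 -0.21734323  0.134     ] [ 0.54200514 -0.21737459  0.13405405] 7
t 25.1 pos [ 0.5009 -0.0923  0.1702] rpy [1.7989e+02 2.0000e-02 8.9080e+01] w -0.0 ff 0.0 ft [ 0.3 -0.2 -0.1] q [-18.  13. 100.   0.  67. -17.]
delta tool cm [-12.19   5.15   0.53] roll None
```

View pics/placed.png

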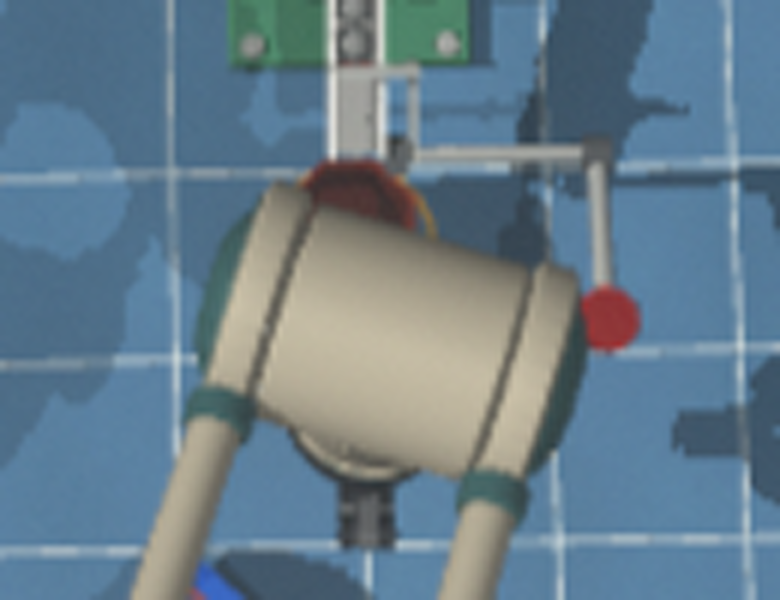

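The top view shows the cup on the ring under the lip, with the red pad at crop pixel (610,318) and the lever up. The cup is centred to within about 3 mm. Next I'll press the pad.

Emit:
servo_tool(
  rows="-3.05 1.28 0 0 0; -3.05 1.28 0 0 0; -3.05 1.28 0 0 0; -3.05 1.28 0 0 0; 0 0 0 0 0",
)

```text
time_s: 25.52
tool_pos: [0.553, -0.2213, 0.1691]
eef_rot: [179.8, 0.3, 88.9]
ft_force: [1.1, 0.3, 0.1]
gripper_width: -0.0002
finger_force: 0.0
```

Emit:
servo_tool(
  rows="0 0 0 0 0; 0 0 1.2 0 0; 0 0 1.2 0 0; 0 0 0 0 0; 0 0 0 0 0",
)

```text
time_s: 25.93
tool_pos: [0.5485, -0.2136, 0.145]
eef_rot: [-179.9, -0.1, 89.1]
ft_force: [-0.7, -0.0, 0.8]
gripper_width: -0.0004
finger_force: 0.0
```

```bash
python3 -c "
from h import *
go(.5505,-.215,.085)"
```

```text
t 25.93 pos [ 0.5485 -0.2136  0.145 ] rpy [-1.7989e+02 -8.0000e-02  8.9140e+01] w -0.0004 ff 0.0 ft [-0.7 -0.   0.8] q [-28.  20.  92.   0.  68. -27.]
delta tool cm [-0.15  0.22  6.  ] roll None
```

Emit:
servo_tool(
  rows="-0.1 0.2 1 0 0; 0 0 1 0 0; 0 0 1 0 0; 0 0 1 0 0; 0 0 0.8 0 0",
)

```text
time_s: 26.35
tool_pos: [0.5485, -0.2159, 0.0967]
eef_rot: [-179.7, 0.0, 89.1]
ft_force: [-4.9, -0.9, 6.2]
gripper_width: 0.0004
finger_force: 3.8
```

Emit:
servo_tool(
  rows="0 0 0.5 0 0; 0 0 0.3 0 0; 0 0 0.3 0 0; 0 0 0.2 0 0; 0 0 0 0 0",
)

```text
time_s: 26.77
tool_pos: [0.5498, -0.216, 0.0871]
eef_rot: [-179.9, 0.1, 89.1]
ft_force: [-7.5, 0.6, 19.0]
gripper_width: -0.0002
finger_force: 9.9
```

```bash
python3 -c "
from h import *
go(.5505,-.215,.085)"
```

```text
t 26.77 pos [ 0.5498 -0.216   0.0871] rpy [-1.7994e+02  6.0000e-02  8.9110e+01] w -0.0002 ff 9.9 ft [-7.5  0.6 19. ] q [-28.  24.  96.  -0.  60. -27.]
delta tool cm [0.11 0.07 0.21] roll None
```

19 N exceeds the 7 N spring force, so the lever is on its stop. Holding about 2.5 s.

Emit:
servo_tool(
  rows="0 0 0 0 0; 0 0 0 0 0; 0 0 0 0 0; 0 0 0 0 0; 0 0 0 0 0",
)

```text
time_s: 27.18
tool_pos: [0.5498, -0.216, 0.0871]
eef_rot: [-180.0, 0.1, 89.1]
ft_force: [-7.6, 0.8, 19.1]
gripper_width: -0.0002
finger_force: 9.7
```

Emit:
servo_tool(
  rows="0 0 0 0 0; 0 0 0 0 0; 0 0 0 0 0; 0 0 0 0 0; 0 0 0 0 0",
)

```text
time_s: 27.6
tool_pos: [0.5498, -0.216, 0.0871]
eef_rot: [-180.0, 0.1, 89.1]
ft_force: [-7.3, 0.6, 19.4]
gripper_width: 0.0003
finger_force: 9.7
```

Emit:
servo_tool(
  rows="0 0 0 0 0; 0 0 0 0 0; 0 0 0 0 0; 0 0 0 0 0; 0 0 0 0 0",
)

```text
time_s: 28.02
tool_pos: [0.5498, -0.216, 0.0871]
eef_rot: [-180.0, 0.1, 89.1]
ft_force: [-6.6, 1.2, 18.6]
gripper_width: 0.0004
finger_force: 9.7
```

Emit:
servo_tool(
  rows="0 0 0 0 0; 0 0 0 0 0; 0 0 0 0 0; 0 0 0 0 0; 0 0 0 0 0",
)

```text
time_s: 28.43
tool_pos: [0.5498, -0.216, 0.0871]
eef_rot: [-180.0, 0.1, 89.1]
ft_force: [-7.0, 1.3, 19.8]
gripper_width: -0.0001
finger_force: 9.7
```

Emit:
servo_tool(
  rows="0 0 0 0 0; 0 0 0 0 0; 0 0 0 0 0; 0 0 0 0 0; 0 0 0 0 0",
)

```text
time_s: 28.85
tool_pos: [0.5498, -0.2161, 0.0871]
eef_rot: [-180.0, 0.1, 89.1]
ft_force: [-5.7, 1.2, 19.4]
gripper_width: -0.0003
finger_force: 9.7
```

Emit:
servo_tool(
  rows="0 0 0 0 0; 0 0 0 0 0; 0 0 0 0 0; 0 0 0 0 0; 0 0 0 0 0",
)

```text
time_s: 29.27
tool_pos: [0.5498, -0.2161, 0.0871]
eef_rot: [-180.0, 0.1, 89.1]
ft_force: [-6.2, 0.7, 19.1]
gripper_width: -0.0002
finger_force: 9.7
```

Run:
```python
from h import *
go(.5505,-.215,.085)
p,d=vision.capture("side"); q,d=vision.capture("top")
a=cv2.resize(p[170:250,260:340,::-1],(400,400),interpolation=cv2.INTER_CUBIC); b=cv2.resize(q[100:200,220:320,::-1],(400,400),interpolation=cv2.INTER_CUBIC)
cv2.imwrite("pics/stones.png",np.hstack([a,b]))
```

```text
t 29.27 pos [ 0.5498 -0.2161  0.0871] rpy [-1.7995e+02  7.0000e-02  8.9120e+01] w -0.0002 ff 9.7 ft [-6.2  0.7 19.1] q [-28.  24.  96.  -0.  60. -27.]
delta tool cm [0.11 0.07 0.21] roll None
```

View pics/stones.png

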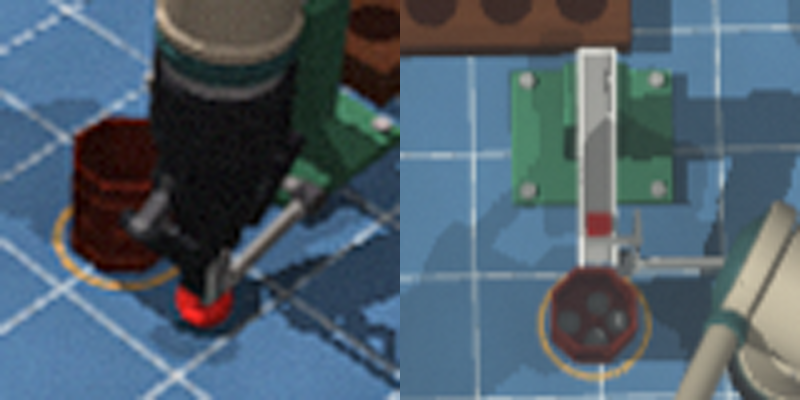

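The chute is empty. The stones are in the cup at right-half pixel (597,318), with at least four clearly visible. I'll let the lever up with the fingers and back off.

Emit:
servo_tool(
  rows="0 0 -1 0 0; 0 0 -1 0 0; 0 0 -1.2 0 0; 0 0 -1.2 0 0; 0 0 -1.2 0 0",
)

```text
time_s: 29.78
tool_pos: [0.5514, -0.2158, 0.1409]
eef_rot: [179.9, 0.0, 89.1]
ft_force: [-0.1, -0.5, -1.1]
gripper_width: -0.0001
finger_force: 0.0
```

Emit:
servo_tool(
  rows="0 0 -2 0 0; 0 0 -3 0 0; 0 -3 -2 0 0; 0 -4 0 0 0; 0 -4 0 0 0",
)

```text
time_s: 30.2
tool_pos: [0.4411, -0.2144, 0.2112]
eef_rot: [179.8, 0.1, 89.2]
ft_force: [-0.4, -1.8, -0.3]
gripper_width: -0.0003
finger_force: 0.0
```

Emit:
servo_tool(
  rows="0 0 0 0 0; 0 0 0 0 0; 0 0 0 0 0; 0 0 0 0 0; 0 0 0 0 0",
)

```text
time_s: 30.62
tool_pos: [0.4422, -0.2144, 0.2104]
eef_rot: [180.0, -0.0, 89.1]
ft_force: [-0.2, 0.3, -0.0]
gripper_width: 0.0004
finger_force: 0.0
```

```bash
python3 rim.py .6104 -.0951
python3 - <<'E'
from h import *
p,d=vision.capture("side"); q,d=vision.capture("top"); c=cloud("top",d)
a=cv2.resize(p[170:250,250:330,::-1],(400,400),interpolation=cv2.INTER_CUBIC); b=cv2.resize(q[160:200,248:288,::-1],(400,400),interpolation=cv2.INTER_CUBIC)
cv2.imwrite("pics/final.png",np.hstack([a,b]))
cs=cloud("side",vision.capture("side")[1]); P=p.astype(int); m=(P[:,:,0]>130)&(P[:,:,1]<60)&(np.hypot(cs[:,:,0]-.551,cs[:,:,1]+.215)<.04); print("pad",cs[m].mean(0),m.sum())
E
```

```text
t 30.62 pos [ 0.4422 -0.2144  0.2104] rpy [179.97  -0.    89.12] w 0.0004 ff 0.0 ft [-0.2  0.3 -0. ] q [-34.   9.  98.   0.  73. -33.]
delta tool cm [12.13 13.53 16.25] roll 0.12
378 [ 0.5723 -0.129  -0.0022] [ 0.6418 -0.0644  0.0772] rim mid [ 0.6083 -0.1048  0.0713]
0 [0.576 0.613] [-0.128 -0.092]
10 [0.574 0.617] [-0.128 -0.099]
20 [0.575 0.637] [-0.127 -0.067]
30 [0.578 0.638] [-0.127 -0.071]
40 [0.578 0.638] [-0.127 -0.073]
50 [0.579 0.638] [-0.128 -0.079]
60 [0.577 0.638] [-0.127 -0.089]
70 [0.58  0.639] [-0.127 -0.09 ]
pad [ 0.54982029 -0.21591808  0.1329547 ] 72
```

View pics/final.png

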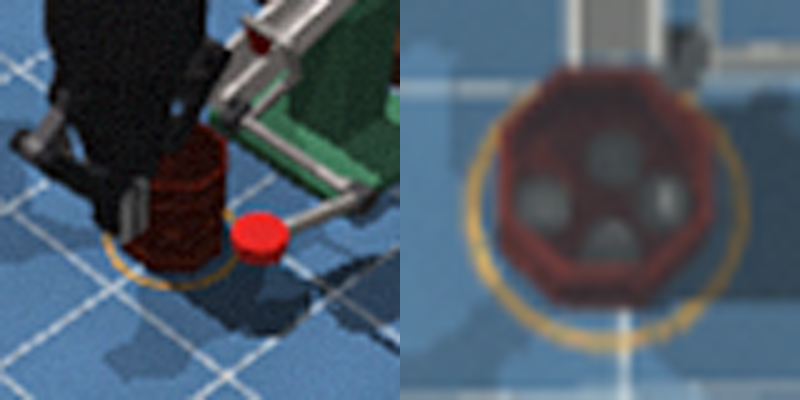

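Only four stones are plain to see from above. I'll clear the arm and check numerically for the fifth, in the cup, the chute and on the table.

Emit:
servo_tool(
  rows="3 -2 -1 0 0; 4 -1 0 0 0; 4 -1 0 0 0; 4 -1 0 0 0; 4 0 0 0 0",
)

```text
time_s: 31.23
tool_pos: [0.3919, -0.0217, 0.2206]
eef_rot: [-179.9, -0.0, 89.0]
ft_force: [2.1, 0.8, 0.7]
gripper_width: -0.0
finger_force: 0.0
```

Emit:
servo_tool(
  rows="3 0 0 0 0; 3 0 0 0 0; 0 0 0 0 0; 0 0 0 0 0; 0 0 0 0 0",
)

```text
time_s: 31.65
tool_pos: [0.3951, 0.0365, 0.2206]
eef_rot: [180.0, 0.0, 89.1]
ft_force: [-0.3, -0.9, -0.9]
gripper_width: 0.0003
finger_force: 0.0
```

```bash
python3 rim.py .6104 -.0951
python3 - <<'E'
from h import *
K,R,t=cam("top"); ds=[]
for _ in range(8):
    p,d=vision.capture("top"); ds.append(d)
d=np.median(ds,0); c=cloud("top",d); h=cv2.cvtColor(p,cv2.COLOR_RGB2HSV)
print("cup rows: height mm (top) / sat")
for v in range(166,192): print(v,' '.join(f"{1e3*c[v,u,2]:4.0f}{'*' if h[v,u,1]<75 else ' '}" for u in range(256,282)))
# chute floor profile along the middle, against start
d0=np.load("top0.npz")["d"]; c0=cloud("top",d0)
for v in range(110,168,3): print(v,(1e3*c0[v,266:273,2]).round(),(1e3*c[v,266:273,2]).round())
E
```

```text
t 31.65 pos [0.3951 0.0365 0.2206] rpy [1.7999e+02 4.0000e-02 8.9140e+01] w 0.0003 ff 0.0 ft [-0.3 -0.9 -0.9] q [ -5.   1. 107.  -0.  73.  -4.]
delta tool cm [-12.87  18.62  17.27] roll 0.14
545 [ 0.5721 -0.1291  0.0014] [ 0.642  -0.061   0.0784] rim mid [ 0.6071 -0.0949  0.0724]
0 [0.575 0.619] [-0.127 -0.093]
10 [0.574 0.614] [-0.127 -0.092]
20 [0.575 0.637] [-0.127 -0.067]
30 [0.574 0.637] [-0.127 -0.065]
40 [0.575 0.638] [-0.127 -0.063]
50 [0.574 0.638] [-0.127 -0.064]
60 [0.574 0.638] [-0.127 -0.063]
70 [0.575 0.639] [-0.126 -0.063]
cup rows: height mm (top) / sat
166   -1    -2     0    -2     0     0    -0    -1    75*   75*   74*   78*   73*   75*   74*   75*   73*   -2*  110*  110*  108*  110*  107*  106*  104*  105*
167    2     1    -1     1    -3     1     2*   76*   74    76    76    74    75    75    73    77    73    75*  107*  109*  109*  107*    1*   -0*   -1*   -1*
168    1*    2*    2*    2*   -0*    1*   74*   76    60*   56*   57*   55*   58*   56*   55*   58    58    71   106*  107*  108*  108*   -0*   -0*   -2*   -1*
169   -0*   -0*   -1*    1*    1*   76    75
[... 4460 characters left out ...]
19. 118. 119. 117.]
143 [119. 116. 129. 127. 123. 117. 121.] [117. 118. 117. 115. 117. 116. 117.]
146 [125. 134. 128. 139. 137. 131. 124.] [112. 114. 111. 113. 115. 115. 113.]
149 [112. 121. 127. 124. 129. 124. 111.] [112. 112. 111. 112. 111. 111. 111.]
152 [110. 146. 147. 150. 147. 147. 144.] [110. 148. 147. 146. 146. 146. 148.]
155 [106. 109. 102. 111. 104. 106. 108.] [107. 103. 107. 106. 106. 109. 106.]
158 [100. 102. 103. 105. 102. 103. 101.] [102. 103. 103. 103. 101. 101. 103.]
161 [ 96.  97. 102.  98. 104. 100.  97.] [101. 101. 101. 102.  99. 102. 100.]
164 [ 95.  97.  99. 101. 106.  99.  96.] [99. 97. 98. 97. 98. 97. 98.]
167 [ 6. -3.  1.  6. -3. -3. -3.] [76. 74. 75. 75. 73. 77. 73.]
```

Three stones have their tops at 29 mm, and the near one tops out at 48 mm, so it rests on the fifth. The chute is empty, the lever pad is back at 133 mm and the cup is upright on the ring. Handing in.

```bash
python3 -c "
from h import *
print(finish_job())"
```

```text
the job is handed in; nothing more can be done
None
```

I handed the job in with the cup upright on the brass ring, the stones in it, the lever back up and the arm clear; only four stones are directly visible, the fifth inferred from one stone standing a layer higher and an empty chute, and I did not re-measure the bystanders.

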